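# Roll the tag blanks flush in the laser-marking nest

## Robot

A 6-joint arm with a two-finger parallel gripper is mounted at the origin on the work surface. World frame = base frame: x ahead of the robot, y to its left, z up, the work surface at z = 0. Lengths are in mm, angles in rad, forces in N, time in s.
With the tool pointing down it reaches from about 425 to 950 mm from the base axis. Payload 3.5 kg.
Tool frame: the origin (TCP) lies on the mounting face of the last link; the fingertips stand 173 mm ahead of it and the grasp point (between the pads) lies 155 mm ahead of it (r.hold_point_z is the distance from the TCP to the grasp point, in mm); z points along the fingers, y is the line along which they close (so a half turn about z gives the same grasp; the last joint's range is limited). The gripper opens to 85 mm and grips with 20 to 120 N. Pads are 22 mm wide; open, the fingers measure 114 mm over their backs; the gripper's body (76 mm by 85 mm) begins 54 mm behind the grasp point. The pads swing forward as they close: fully open they stand 13 mm farther back than shut.
Start: joints at [-1.385, 0.286, 1.577, -0, 1.279, -0.15], TCP at [222.452, -637.278, 404.725] pointing down, gripper open.
Joint ranges: [-2.77, 2.77], [-0.9, 2.22], [0.21, 2.48], [-1.53, 4.67], [0.24, 2.81], [-2.84, 2.84]. Speed limits (rad/s): [2.79, 2.79, 3.14, 3.14, 3.14, 3.14].

## Interface

Orientations are given as a unit quaternion [x, y, z, w].
In Python, from rig import r gives the robot as it stands. Calls block until the motion is done:
- r.move_pose(position, orientation): joint-space move of the TCP to a pose.
- r.servo_line(position, v=150, attitude=None): straight line of the TCP; attitude=None keeps the orientation; v is the mean speed in mm/s.
- r.movej(angles): joint-space move.
- r.set_gripper(opening, force=None): finger opening in mm; force is the grip in N (None keeps the last); returns when the fingers have stopped.
- r.wait(seconds).
- r.inverse_kinematics(position, orientation): joint angles nearest the present ones, or None.
- r.get_image(name): name is "side" or "top" or "wrist"; returns a dict with "img" (480x640x3 uint8, red, green, blue), "range_z" (480x640 float32, mm along the optical axis (not along the pixel's ray), 0 where there is no reading), "camera_matrix" (3x3 intrinsics, pixels), "world_to_cam" (4x4, takes a point from world to camera coordinates); the wrist camera has in their place "hand_eye" (4x4, takes a point from camera to tool coordinates, whose origin is the TCP and whose axes are the flange's). Camera axes: x right, y up, looking along -z (the intrinsics and any distortion apply to the point x, -y, -z); pixel columns grow to the right and rows downward; lengths in mm; the calibration is good to about 2 mm. A picture is of the moment at which its call begins: read the wrist's pose just before it.
A pose or a line that the arm cannot do raises r.IKError and nothing moves.
- r.hand_in(): hands the job in; it is judged then, once.
Trained networks look in the newest picture that a camera, given by its name, has taken for a name from the list of things; names that differ only in an ending like _2 or _b are one class to them, and where a whole thing is asked for, a point or a joint stands for the part that bears it (a point fixed in the world has none). Each returns a list of dicts, best first, with "confidence" (0 to 1); they miss things now and then, are a little off and sometimes report something else, mostly with a low value. They report only what shows in the picture. A call takes as long as a camera call. They do not tell look-alikes from the thing itself.
- r.boxes_of(label, camera): "extent" ([centre column, centre row, width, height] in pixels, round what is visible of it).
Readings, each from a call of its own:
- r.get_time(): time.
- r.get_joints(): joint angles.
- r.get_qvel(): joint speeds.
- r.get_joint_torque(): joint torques, N m.
- r.get_ee_pos(): TCP position.
- r.get_tool_rot(): TCP orientation.
- r.get_ft_force(): force on the tool from outside, world axes, zero at the start.
- r.get_wrist_torque(): the same for the moment, N m.
- r.get_gripper_width(): finger opening in mm.
- r.get_grasp_force(): force on a finger pad.
Only numpy, scipy, OpenCV 4.12 (cv2) and the standard library are available. Lean on these libraries where they do the work, as an engineer would, in place of code of your own. Each camera call takes 0.05 s, during which the arm holds its last target. There are 200 camera calls.

## Task

Take the hand roller from its stand and roll it along the whole row of six metal tag blanks in the marking nest, pressing down steadily, until every blank lies home, flush with the nest's frame. Touch the nest with the roller only, at about 10 to 15 N and never with more than 25 N, which would bend the tags; then set the roller gently back upright on its stand, as it hung before. Leave the other parts where they are.

Things in the scene. Friction and masses are not known exactly. Their poses are not given: they have to be found in the camera images.
- nest: marking nest fixed to the bench: steel foot 200 x 100 x 10 mm, above it on levelling screws a dark aluminium frame 190 x 92 mm whose 150 x 60 mm window holds a sheet of six tag blanks in a row. Origin: centre of the foot's underside, on the bench; x along the row, y across it, z up
- nest_top (a point): nominal centre of the frame's top face, 46 mm above the nest's origin. The real frame may stand up to 8 mm higher or lower than this and lean along the row by up to 3.2 degrees either way (3.5 mm up or down at the end blanks): that is not measured and has to be felt
- tag0 (a joint): how far tag blank 0 is pressed down (m): 0 = fully proud, top 4 mm above the frame; 0.004 = home on its hard stop, top flush. Bare grey metal plate 24 mm (along the row) x 60 mm, centred at x = -62.5 mm, y = 0 of the nest. Slides straight down against about 6.5 N of friction, stays where it is left
- tag1 (a joint): how far tag blank 1 is pressed down (m): 0 = fully proud, top 4 mm above the frame; 0.004 = home on its hard stop, top flush. Bare grey metal plate 24 mm (along the row) x 60 mm, centred at x = -37.5 mm, y = 0 of the nest. Slides straight down against about 6.5 N of friction, stays where it is left
- tag2 (a joint): how far tag blank 2 is pressed down (m): 0 = fully proud, top 4 mm above the frame; 0.004 = home on its hard stop, top flush. Bare grey metal plate 24 mm (along the row) x 60 mm, centred at x = -12.5 mm, y = 0 of the nest. Slides straight down against about 6.5 N of friction, stays where it is left
- tag3 (a joint): how far tag blank 3 is pressed down (m): 0 = fully proud, top 4 mm above the frame; 0.004 = home on its hard stop, top flush. Bare grey metal plate 24 mm (along the row) x 60 mm, centred at x = +12.5 mm, y = 0 of the nest. Slides straight down against about 6.5 N of friction, stays where it is left
- tag4 (a joint): how far tag blank 4 is pressed down (m): 0 = fully proud, top 4 mm above the frame; 0.004 = home on its hard stop, top flush. Bare grey metal plate 24 mm (along the row) x 60 mm, centred at x = +37.5 mm, y = 0 of the nest. Slides straight down against about 6.5 N of friction, stays where it is left
- tag5 (a joint): how far tag blank 5 is pressed down (m): 0 = fully proud, top 4 mm above the frame; 0.004 = home on its hard stop, top flush. Bare grey metal plate 24 mm (along the row) x 60 mm, centred at x = +62.5 mm, y = 0 of the nest. Slides straight down against about 6.5 N of friction, stays where it is left
- stand: roller stand, fixed to the bench: base 90 x 124 x 6 mm with two upright side walls (70 mm along x, 16 mm thick, tops 52 mm above the bench, 80 mm clear between them along y). Origin: centre of the underside, on the bench
- roller: loose hand roller, about 0.45 kg, hanging upright in the stand. Origin: lowest point of the drum, in its middle; z up, y along the axle, so it rolls along x. Grey drum 40 mm in diameter, 52 mm wide, between two cheeks (66 mm over them). Hung up, its origin is 6 mm above the bench over the stand's origin, axes along the stand's (either way round)
- handle (a point): middle of the roller's upright wooden handle, 75 mm above the roller's origin: 26 x 26 mm square, reaching 52 to 98 mm above that origin. It stands on an aluminium plate 60 (x) x 108 (y) x 6 mm, underside 46 mm above the origin, whose ends rest on the stand's walls. Grip it from above, fingertips down on or close to the plate
- drum (a joint): turn of the roller's drum on its axle (rad), 0 at the start, no limits; 1 rad is 20 mm of rolling
- sleeve_a: bystander: steel sleeve 22 mm in diameter, 22 mm tall, standing; origin under its centre
- sleeve_b: bystander: steel sleeve 22 mm in diameter, 22 mm tall, standing; origin under its centre
- gauge: bystander: upright steel gauge block 30 x 12 mm, 40 mm tall; origin under its centre
- driver: bystander: black-handled screwdriver lying on the bench
- ink: bystander: white jar 48 mm in diameter, 85 mm tall; origin under its centre
Things that resemble listed ones, but are neither listed nor needed, are in the scene too. Of the things like the roller, leave any that is pink, purple or yellow; of the rest the smaller one is meant.

How it is judged (in metres and radians):
On the way, in this order (a step that is already met when the one before it is completed fails the run):
1. the roller is lifted off its stand by more than 30 mm (z of roller in the frame of stand above 0.036 m), for 0.1 s.
2. the drum rolls over the blanks under load: it has turned more than 3 rad (60 mm) while it presses on the nest (contact force between roller and nest above 2 N and (value of joint drum above 3 rad or value of joint drum below -3 rad)), for 0.02 s.
3. all six blanks are pressed down to within 1.5 mm of their stops (value of joint each of tag0, tag1, tag2, tag3, tag4, tag5 above 0.0025 m), for 0.2 s.
At the end, for the whole second after the job is handed in: All six tag blanks are within 1.5 mm of home (joints over 0.0025), and the roller rests upright and still on its stand, released: centred within 15 mm, within 4 mm of its hanging height, tilted less than 0.1 rad and turned less than 0.25 rad from the stand (all of step 3 and horizontal distance between roller and stand below 0.015 m and z of roller in the frame of stand between 0.002 and 0.01 m and angle between roller's own z axis and vertical below 0.1 rad and angle between the y axis of roller and the y axis of stand, either way round below 0.25 rad and linear speed of roller below 0.02 m/s); the robot touches nothing.
It fails at once if the roller presses on the nest with more than 25 N (contact force between roller and nest above 25 N).
It fails at once if the gripper touches the nest with more than 3 N (contact force between any of the fingers, the arm and nest above 3 N).
It fails at once if the roller is dropped or rammed onto its stand (over 60 N) (contact force between roller and stand above 60 N).
It fails at once if a bystander is moved by more than 30 mm (distance of any of sleeve_a, sleeve_b, gauge, driver, ink from where it was at the start of the episode above 0.03 m).
It also fails if it takes over 72 s, if anything falls off the work surface, if the arm or the gripper's body presses on something with over 40 N, if the wrist force passes 120 N, or if a joint passes its speed limit or range.

## Working session

There is one attempt and no reset: what is moved stays moved. The work goes in short steps, each a Python script; the robot and the scene stay as the last script left them, time stands still between calls to the robot, and variables do not carry over. Pictures are saved under pics/ and viewed, at most 10 in all, crops included, and the job is handed in when it is done.

```bash
mkdir -p pics; ls; cat > h.py <<'E'
import numpy as np, cv2
from rig import r
from scipy.spatial.transform import Rotation as R
def cloud(d, T=None):
    K=d["camera_matrix"]; z=d["range_z"].astype(float)
    v,u=np.mgrid[0:480,0:640]
    X=(u-K[0,2])/K[0,0]*z; Y=(v-K[1,2])/K[1,1]*z
    P=np.stack([X,-Y,-z,np.ones_like(z)],-1)
    M=np.linalg.inv(d["world_to_cam"]) if T is None else T@d["hand_eye"]
    W=(P@M.T)[...,:3]; W[z<=0]=np.nan
    return W
def toolT():
    T=np.eye(4); T[:3,:3]=R.from_quat(r.get_tool_rot()).as_matrix(); T[:3,3]=r.get_ee_pos(); return T
E
python3 - <<'E'
from h import *
for n in ("top","side"):
    d=r.get_image(n); cv2.imwrite(f"pics/{n}0.png",d["img"][...,::-1]); W=cloud(d); np.save(f"{n}.npy",W)
    print(n,{k:v for k,v in d.items() if k not in("img","range_z")}.keys(), np.isfinite(W[...,0]).mean())
    for l in ("nest","stand","roller","handle","sleeve_a","gauge","driver","ink"):
        for b in r.boxes_of(l,n):
            u,v=np.round(b["extent"][:2]).astype(int)
            print(l,round(b["confidence"],2),np.round(b["extent"]),np.round(W[min(v,479),min(u,639)]))
print(r.get_time(), r.get_tool_rot())
E
```

```text
pics
top dict_keys(['camera_matrix', 'world_to_cam']) 0.99599609375
nest 0.59 [488. 206.  67.  81.] [ 566. -233.   49.]
stand 0.58 [303. 238.  46.  37.] [486. 227.  57.]
roller 0.94 [302. 233.  51.  28.] [494. 225. 102.]
roller 0.77 [296. 161.  40.  47.] [677. 244.  74.]
roller 0.76 [184. 314.  70.  49.] [303. 498. 115.]
roller 0.72 [492. 209.  26.  15.] [ 558. -243.   47.]
roller 0.62 [356. 301.  70.  44.] [336.  98. 139.]
roller 0.61 [438. 279.  39.  50.] [385. -96.  96.]
handle 0.83 [355. 302.  70.  45.] [333. 100. 136.]
handle 0.83 [294. 159.  35.  44.] [676. 246.  97.]
handle 0.63 [299. 231.  49.  26.] [498. 231. 106.]
handle 0.59 [436. 279.  41.  53.] [385. -91.  97.]
sleeve_a 0.66 [301. 232.  46.  29.] [496. 227. 105.]
sleeve_a 0.58 [390. 262.  10.   3.] [429.   6.   2.]
sleeve_a 0.4 [384. 210.   8.   7.] [565.  20.  -2.]
gauge 0.48 [403. 163.   8.  13.] [679. -25.  40.]
driver 0.63 [260. 305.  20.  34.] [319. 338.  22.]
ink 0.88 [236. 219.  25.  21.] [530. 388.  85.]
ink 0.63 [488. 203.  24.  16.] [ 574. -234.   45.]
ink 0.24 [402. 164.   9.  14.] [675. -23.  43.]
side dict_k
[... 243 characters left out ...]
] [328.  80.  74.]
roller 0.77 [309. 217.  27.  33.] [500. 222.  73.]
roller 0.65 [383. 216.  44.  39.] [685. 233.  55.]
roller 0.6 [265. 320.  71.  52.] [ 380. -115.   59.]
handle 0.97 [310. 218.  25.  34.] [502. 222.  69.]
handle 0.93 [265. 320.  66.  52.] [ 380. -115.   59.]
handle 0.85 [237. 254.  57.  72.] [332.  81.  73.]
handle 0.71 [226. 178.  37.  49.] [296. 491.  72.]
handle 0.59 [383. 215.  49.  40.] [686. 235.  57.]
sleeve_a 0.53 [286. 296.  14.  12.] [424.  -3.  19.]
gauge 0.59 [416. 290.  17.  21.] [681. -33.  29.]
driver 0.83 [241. 221.  54.  21.] [334. 331.  15.]
ink 0.96 [315. 195.  16.  32.] [nan nan nan]
0.9 [ 9.85936720e-01  1.67119066e-01 -3.58080176e-05  2.37333683e-05]
```

View pics/top0.png

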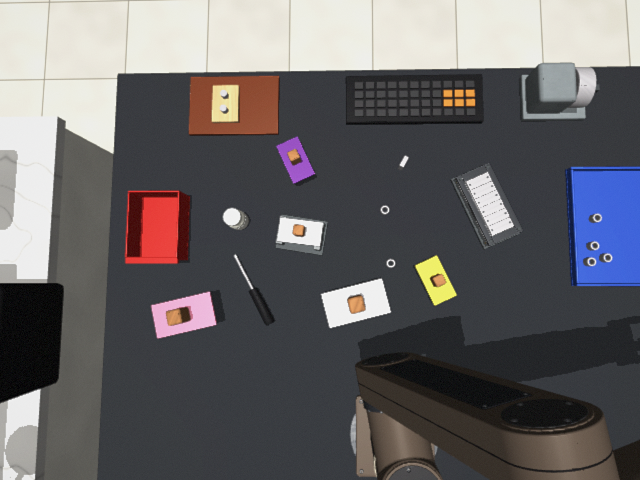

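View pics/side0.png

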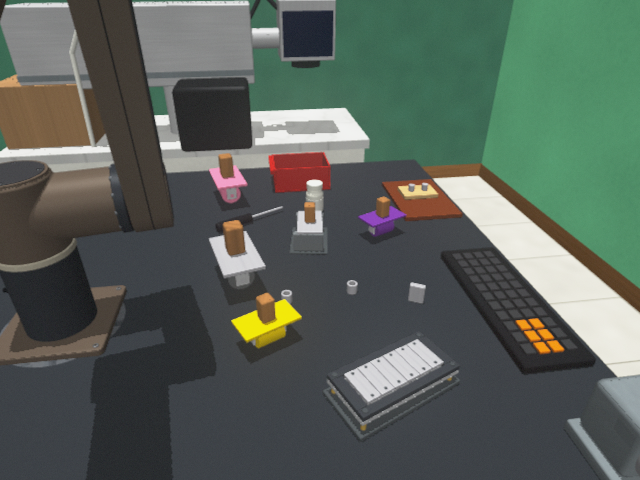

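Roller look-alikes in the top image are pink (184,314), purple (296,160), yellow (437,280), large white (356,302) and small white hanging in the stand (301,232). I choose the small white one. The nest is at (488,206). Next is a close check with the wrist camera, plus plane fits.

```bash
cat >> h.py <<'E'
def rect(W,c,rad,z0,z1):
    p=W[np.isfinite(W[...,0])]; p=p[(np.hypot(p[:,0]-c[0],p[:,1]-c[1])<rad)&(p[:,2]>z0)&(p[:,2]<z1)]
    (cx,cy),(w,h),a=cv2.minAreaRect(p[:,:2].astype(np.float32))
    if w<h: a+=90; w,h=h,w
    return np.array([cx,cy,w,h,(a+90)%180-90,np.median(p[:,2]),len(p)])   # a: direction of long side, deg
def down(yaw): return (R.from_euler('z',yaw)*R.from_euler('x',np.pi)).as_quat()
E
python3 - <<'E'
from h import *
np.set_printoptions(suppress=True,precision=1)
for n in("top","side"):
    W=np.load(n+".npy")
    print(n,"plate",rect(W,(490,225),75,49,66),"handle",rect(W,(490,225),40,92,115))
    print("  nest",rect(W,(566,-237),130,36,65),"foot",rect(W,(566,-237),130,5,20))
r.move_pose([492,226,420],down(0))
print(r.get_joints(),r.get_ft_force())
T=toolT(); d=r.get_image("wrist"); cv2.imwrite("pics/w1.png",d["img"][...,::-1]); W=cloud(d,T); np.save("w1.npy",W)
print("plate",rect(W,(490,225),75,49,66),"handle",rect(W,(490,225),40,92,115),r.get_time())
E
```

```text
top plate [500.5 236.1 111.9  68.9  80.4  57.7 957. ] handle [502.5 234.6  26.1  24.7  -4.3 102.9 118. ]
  nest [ 573.  -236.8  190.    94.3   23.8   46.1 2787. ] foot [ 561.3 -223.7  240.5  218.8    4.3    9.3  420. ]
side plate [498.4 232.3 113.   68.3  81.1  56.8 520. ] handle [501.1 231.1  25.4  23.9  82.1 101.3  87. ]
  nest [ 572.3 -237.9  191.8   94.3   23.8   45.7 5911. ] foot [ 571.9 -239.5  200.4  100.4   23.3    8.8 1698. ]
[ 0.2 -0.   1.9 -0.   1.3  1.8] [ 0.1 -0.7  0. ]
plate [ 501.3  236.   112.2   70.2   80.8   59.2 7432. ] handle [ 503.5  234.8   26.1   26.    -7.1  104.8 1134. ] 4.1167
```

View pics/w1.png

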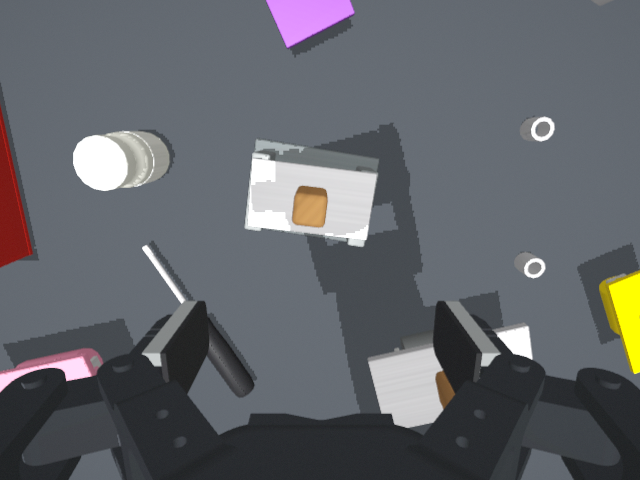

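The small white roller in the stand shows at (312,200). Its plate measures about 110 x 60 mm and its handle about 26 mm with the top at 104 mm, so the choice is confirmed. I'll grasp it with the fingers closing along the rolling direction.

```bash
python3 - <<'E'
from h import *
np.set_printoptions(suppress=True,precision=2)
W=np.load("w1.npy")
p=rect(W,(502,234),75,55.5,61.5); print("plate",p)
yaw=np.radians(p[4] if p[4]>0 else p[4]+180)  # tool x along axle -> closes along roller x
print(np.degrees(yaw))
q=down(yaw)
r.move_pose([502,234.5,310],q)
r.servo_line([502,234.5,234],v=80); print(r.get_ft_force())
r.set_gripper(20,force=90)
print("w",r.get_gripper_width(),r.get_grasp_force(),r.get_ft_force(),r.get_ee_pos())
np.save("grasp.npy",[*r.get_ee_pos(),yaw])
r.servo_line([502,234.5,300],v=80); r.wait(0.2)
print("w",r.get_gripper_width(),r.get_ft_force(),r.get_wrist_torque(),r.get_time())
d=r.get_image("side"); cv2.imwrite("pics/s2.png",cv2.resize(d["img"][130:290,210:410,::-1],None,fx=3,fy=3))
E
```

```text
plate [ 503.33  234.82  108.3    60.23   82.82   59.23 6977.  ]
82.81809997558594
[-0.63 -0.41  0.2 ]
w 25.308178497331692 89.20777559280396 [-0.19  0.08  1.66] [502.3  234.54 234.5 ]
w 25.13721741666822 [-0.52 -0.59 -5.53] [-0.02 -0.03  0.  ] 8.2583
```

View pics/s2.png

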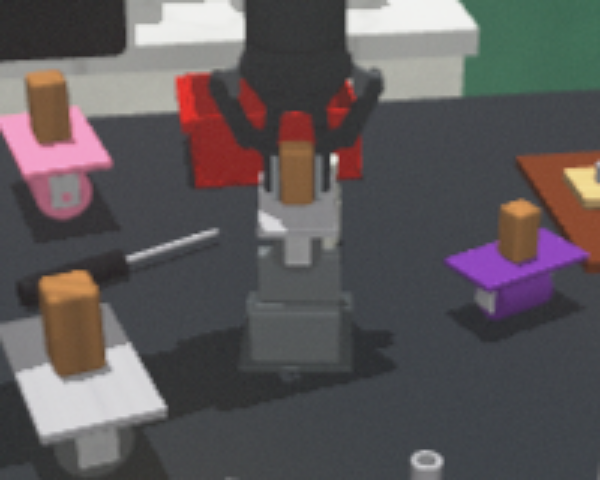

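```bash
cat >> h.py <<'E'
C=np.array([572.6,-237.4]); A=np.radians(23.8); U=np.array([np.cos(A),np.sin(A)]); Q=down(A+np.pi/2)
def pt(s,z): return [*(C+s*U),z]
def fz(n=3): return np.mean([r.get_ft_force()[2] for _ in range(n)])
E
python3 - <<'E'
from h import *
np.set_printoptions(suppress=True,precision=1)
for n in("top","side"):
    W=np.load(n+".npy").reshape(-1,3); W=W[np.isfinite(W[:,0])]
    s=(W[:,:2]-C)@U; t=(W[:,:2]-C)@[-U[1],U[0]]; ok=(W[:,2]>30)
    print(n,[np.median(W[ok&(abs(t)<24)&(abs(s-c)<9),2]) for c in np.arange(-62.5,63,25)], [np.median(W[ok&(abs(t)<24)&(abs(s-c)<7),2]) for c in (-86,86)])
r.servo_line([502,234.5,340],v=150)
r.move_pose(pt(-62.5,340),Q); r.servo_line(pt(-62.5,300),v=80); r.wait(.2)
t0=r.get_time(); b=fz(10); t1=r.get_time(); print("base",b,"read t",(t1-t0)/10,t1)
np.save("base.npy",b)
z=294
r.servo_line(pt(-62.5,z),v=60)
log=[]
while z>262:
    z-=0.5; t0=r.get_time(); r.servo_line(pt(-62.5,z),v=20); t1=r.get_time(); f=fz()-b
    log.append((z,round(f,1),round(r.get_ee_pos()[2],2),round(t1-t0,3)))
    if f>4: print(log[-1])
    if f>10: break
print(log[:2],r.get_time())
E
```

```text
top [np.float64(49.36182541799599), np.float64(48.43547649248762), np.float64(48.23916498859853), np.float64(47.57931190331806), np.float64(47.03405086349926), np.float64(46.70397151690736)] [np.float64(46.05050057111566), np.float64(41.83287734665555)]
side [np.float64(48.167772212967066), np.float64(48.038355927098564), np.float64(47.38695291627914), np.float64(47.10122409174153), np.float64(46.405794011081355), np.float64(45.87379747225913)] [np.float64(45.58886442428138), np.float64(41.403874705334545)]
base -4.575690505540516 read t 0.0 11.3833
(276.5, np.float64(4.4), np.float64(277.18), 0.25)
(276.0, np.float64(6.8), np.float64(276.6), 0.25)
(275.5, np.float64(6.2), np.float64(275.66), 0.25)
(275.0, np.float64(5.7), np.float64(275.05), 0.25)
(274.5, np.float64(6.1), np.float64(274.49), 0.25)
(274.0, np.float64(5.3), np.float64(274.0), 0.25)
(273.5, np.float64(7.5), np.float64(273.66), 0.25)
(273.0, np.float64(8.9), np.float64(273.44), 0.25)
(272.5, np.float64(9.3), np.float64(273.31), 0.25)
(272.0, np.float64(11.6), np.float64(273.26), 0.25)
[(293.5, np.float64(-1.0), np.float64(293.55), 0.25), (293.0, np.float64(0.2), np.float64(293.0), 0.25)] 22.6333
```

The end blank is home, and contact stiffness is about 3 N/mm. Now I'll roll along the row with z regulated to about 12.5 N, using the lean slope as feed-forward.

```bash
python3 - <<'E'
from h import *
b=float(np.load("base.npy")); z=271.8; s=-62.5; log=[]
while s<66:
    s+=3; z-=0.02*3
    r.servo_line(pt(s,z),v=12)
    F=r.get_ft_force(); f=fz(5)-b; h=F[:2]@U
    log.append((s,round(z,1),round(f,1),round(h,1),round(r.get_ee_pos()[2],2)))
    if np.hypot(f,h)>21: 
        z+=2; r.servo_line(pt(s,z),v=20); print("backed off",log[-1]); continue
    z-=np.clip(0.17*(12.5-f),-1.2,0.7)
for l in log: print(*l)
print(r.get_gripper_width(),r.get_time())
E
```

```text
-59.5 271.7 14.1 -2.4 273.27
-56.5 272.0 13.6 -4.3 273.31
-53.5 272.1 12.6 -1.5 273.29
-50.5 272.0 12.1 -1.4 273.22
-47.5 271.9 10.3 1.1 273.14
-44.5 271.5 13.1 -0.3 273.05
-41.5 271.5 12.6 0.8 273.05
-38.5 271.5 12.3 0.8 272.98
-35.5 271.4 12.9 0.3 272.99
-32.5 271.4 14.9 -3.2 273.04
-29.5 271.7 13.7 -3.0 273.01
-26.5 271.9 12.0 -0.9 272.93
-23.5 271.7 11.5 0.2 272.81
-20.5 271.5 11.0 0.1 272.77
-17.5 271.2 12.8 0.5 272.7
-14.5 271.2 11.9 0.6 272.63
-11.5 271.0 12.1 1.1 272.58
-8.5 270.9 14.2 -3.3 272.55
-5.5 271.1 13.7 -3.1 272.5
-2.5 271.2 11.7 -0.8 272.41
0.5 271.0 11.3 -1.0 272.28
3.5 270.8 11.0 0.5 272.21
6.5 270.5 12.4 0.2 272.09
9.5 270.4 12.1 0.4 272.04
12.5 270.3 12.4 0.7 271.94
15.5 270.2 12.1 -1.0 271.83
18.5 270.1 14.5 -3.2 271.73
21.5 270.4 12.1 -1.5 271.66
24.5 270.2 11.7 -0.9 271.57
27.5 270.0 11.1 0.1 271.45
30.5 269.7 11.6 -0.7 271.34
33.5 269.5 12.4 0.2 271.24
36.5 269.4 12.2 1.6 271.1
39.5 269.3 11.9 0.2 270.98
42.5 269.2 13.5 -3.9 270.74
45.5 269.3 12.7 -2.2 270.68
48.5 269.3 12.3 -1.3 270.62
51.5 269.2 10.8 -0.1 270.52
54.5 268.8 12.3 -0.0 270.36
57.5 268.7 12.5 0.7 270.28
60.5 268.7 11.7 0.9 270.16
63.5 268.5 10.7 0.3 269.99
66.5 268.1 12.3 0.6 269.83
25.14862934069648 39.8333
```

All blanks followed one straight line, so they look seated. I'll lift, check the nest and how the roller sits in the grip, then return above the stand.

```bash
python3 - <<'E'
from h import *
np.set_printoptions(suppress=True,precision=1)
g=np.load("grasp.npy")
r.servo_line(pt(66.5,340),v=120)
r.move_pose([g[0],g[1],330],down(g[3]))
r.servo_line([g[0],g[1],275],v=80); r.wait(.2)
print("f",fz(10),r.get_wrist_torque())
for n in("top","side"):
    d=r.get_image(n); Wf=cloud(d); W=Wf.reshape(-1,3); W=W[np.isfinite(W[:,0])]
    s=(W[:,:2]-C)@U; t=(W[:,:2]-C)@[-U[1],U[0]]; ok=(W[:,2]>30)
    print(n,np.array([np.median(W[ok&(abs(t)<24)&(abs(s-c)<9),2]) for c in np.arange(-62.5,63,25)]), np.array([np.median(W[ok&(abs(abs(t)-38)<5)&(abs(s-c)<9),2]) for c in np.arange(-62.5,63,25)]))
    if n=="side": cv2.imwrite("pics/s3.png",cv2.resize(d["img"][130:290,210:410,::-1],None,fx=3,fy=3))
print(r.get_time())
E
```

```text
f -4.4105188179704715 [ 0. -0.  0.]
top [44.8 44.2 43.9 42.9 42.4 42.3] [44.8 44.4 43.6 43.8 42.7 41.7]
side [44.4 43.7 43.1 42.7 42.  41.4] [44.3 43.7 43.2 42.6 42.1 41.2]
43.425
```

View pics/s3.png

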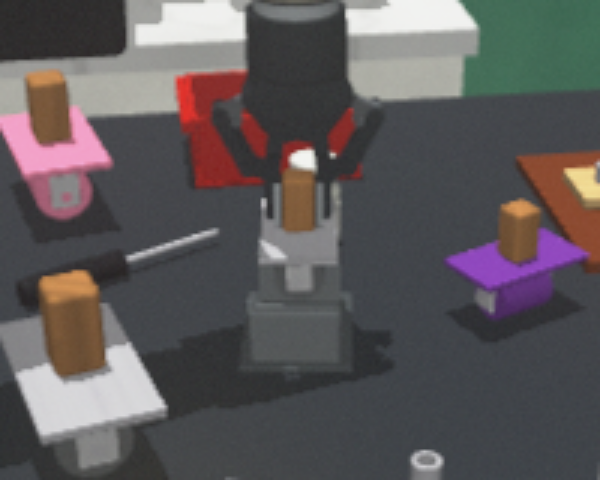

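The blanks are flush with the frame in both cameras. The roller at crop (298,200) is upright and square over the stand, so I'll lower it under force watch.

```bash
python3 - <<'E'
from h import *
g=np.load("grasp.npy"); b=fz(10); z=240
r.servo_line([g[0],g[1],z],v=50)
print(z,fz()-b)
while z>229:
    z-=0.7; r.servo_line([g[0],g[1],z],v=15); f=fz(5)-b
    print(round(z,1),round(f,1),end="; ")
    if f>3.5: break
r.set_gripper(40); r.wait(.2); r.set_gripper(85)
p=r.get_ee_pos()
r.servo_line([g[0],g[1],330],v=80)
r.move_pose([g[0]-60,g[1],420],down(g[3])); r.wait(.2)
T=toolT(); d=r.get_image("wrist"); W=cloud(d,T)
np.set_printoptions(suppress=True,precision=1)
print("\nplate",rect(W,(502,234),75,55.5,61.5),"handle",rect(W,(502,234),40,92,115),r.get_ft_force(),r.get_time())
cv2.imwrite("pics/w4.png",d["img"][...,::-1])
E
```

```text
240 0.1954079814173726
239.3 0.4; 238.6 -0.0; 237.9 -0.4; 237.2 0.4; 236.5 -0.3; 235.8 0.5; 235.1 -0.1; 234.4 0.7; 233.7 7.0; 
plate [ 503.   235.4  109.3   61.1   83.    59.3 6854. ] handle [ 502.9  234.8   26.1   25.8   -6.6  104.8 1197. ] [-0.6 -0.9  0.4] 49.6417
```

View pics/w4.png

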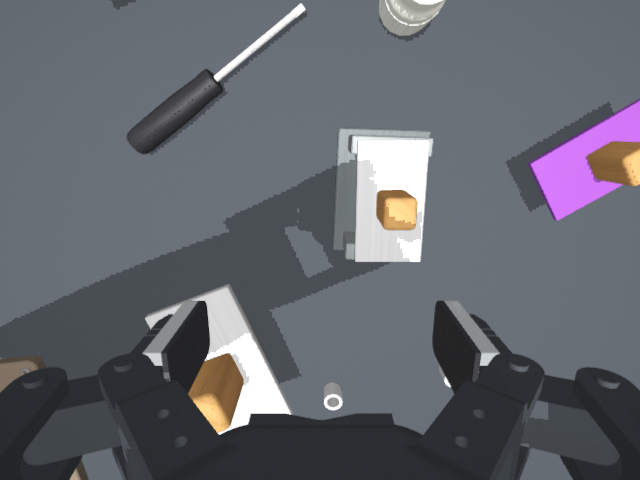

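The roller (390,200) is back on its stand, with its pose within 1 mm of the start, and the gripper is clear.

```bash
python3 -c "
from rig import r
print(r.hand_in())"
```

```text
the job is handed in; nothing more can be done
None
```

The job is handed in at about 50 s: all six blanks measure flush with the frame in both cameras, the highest force read was about 15 N, and the roller is back upright on its stand within about 1 mm of where it hung (`hand_in` gave no verdict).

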